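Close the hook box and tighten its lid to the first click

TASK

Draw the lid of the steel hook box out of the low rack (it has a fin in front for this), then put it on the box so that its four corner pins drop fully into the four corner sockets, either way round, and it lies flat. Then turn the black knob clockwise until its slip clutch clicks once: stop at the first click and never let it click a second time. Let go, and leave the jar, the tub and the brass weight near the box where they are.

Things in the scene. Friction and masses are not known exactly. Their poses are not given: they have to be found in the camera images.
- hook_box: Open steel box, fixed, 200 (x) x 140 (y) x 46 mm high, origin at the centre of its underside, z up. Four square sockets, 13 mm wide and 16 mm deep, open upward flush with the rim at x = +-78, y = +-48 mm. Outside each long wall's middle stands a keeper staple (34 mm wide in x, y = +-72 to +-80 mm, top at 69 mm, its opening up to 63 mm). An S-hook lies inside.
- rack: Low steel rack, fixed: roof plate 130 x 170 mm, underside at 93 mm, top at 99 mm, on two side walls, over a 3 mm floor sheet that reaches out in front (-x). Origin at table level below the middle of the lid's place. In this frame the roof covers x = -33 to +100 mm, the sheet x = -265 to +100 mm, both y = +-85 mm.
- lid: Loose steel lid, about 0.6 kg with its knob: plate 196 (x) x 136 (y) x 6 mm (z = 14 to 20 mm) on four 10 mm pins with tapered ends, 14 mm long, at x = +-78, y = +-48 mm. Origin at the pin ends, under the plate's centre. Starts on the rack's sheet, knob under the roof, front (-x) outward. Seated, its origin is 32 mm above the box's; with pins on the rim, 46 mm.
- lid_fin (a point): Middle of the upright fin at the lid's front, at x = -112, y = 0, z = 40 mm of the lid: 8 mm thick (lid's y), 28 mm long (x), top at z = 57 mm, standing on a 36 mm wide tongue (top at z = 20 mm). By the fin the lid can be dragged; carried by it, it would sag.
- knob_bar (a point): Centre of the knob's grip bar, over the lid's centre, z = 52 mm of the lid: bar 64 mm long (x), 14 thick (y), 28 high, on a round cap (58 mm wide, top at 40 mm). Carries the lid level. Turns clockwise seen from above: lightly (0.05 N m) for 0.7 to 1.1 rad, driving two bolts under the staples; then hard, until at about 0.4 N m the clutch clicks over and the torque falls away until the next click.
- knob (a joint): Slip of the clutch in rad: how far the knob has turned clockwise against the screw below it. Stays 0 while knob and screw turn together and goes on by 0.45 with each click (0.45 after the first, 0.90 after the second); past half way (0.22, 0.67) it snaps on by itself. The seated lid has 1.5 mm of play each way in its sockets and may shift in it before the clutch slips.
- pepper_jar: Brown jar with a black cap, 52 mm diameter, 85 mm high, loose bystander; origin at the centre of its underside.
- salt_tub: White tub with a blue cap, 64 mm diameter, 75 mm high, loose bystander; origin at the centre of its underside.
- brass_weight: Brass scale weight with a knob, 40 mm diameter, 43 mm high, loose bystander; origin at the centre of its underside.

How it is judged:
On the way, in this order (a step that is already met when the one before it is completed fails the run):
1. the lid is drawn out of the rack: knob at least 40 mm in front of the roof's edge (x of knob_bar in the frame of rack below -0.07 m), for 0.1 s.
2. the lid lies on the box with all four pins in the sockets, the clutch not yet slipped (horizontal distance between lid and hook_box below 0.006 m and z of lid in the frame of hook_box below 0.0355 m and angle between the x axis of lid and the x axis of hook_box, either way round below 0.06 rad and value of joint knob below 0.15 rad), for 0.2 s.
3. the clutch has clicked once (value of joint knob above 0.28 rad), for 0.05 s.
At the end, for the whole second after the job is handed in: The lid lies flat (within 0.04 rad) and at rest on the box, its four pins down in the sockets (origin within 6 mm of the box's axis, less than 35.5 mm above the box's origin, aligned within 0.06 rad either way round), and the clutch stands one click on (slip 0.33 to 0.56 rad) (horizontal distance between lid and hook_box below 0.006 m and z of lid in the frame of hook_box below 0.0355 m and angle between the x axis of lid and the x axis of hook_box, either way round below 0.06 rad and angle between lid's own z axis and vertical below 0.04 rad and value of joint knob between 0.33 and 0.56 rad and linear speed of lid below 0.02 m/s); the robot touches nothing.
It fails at once if the clutch slips over a second click (value of joint knob above 0.62 rad).
It fails at once if the jar is moved by more than 30 mm (distance of pepper_jar from where it was at the start of the episode above 0.03 m).
It fails at once if the tub is moved by more than 30 mm (distance of salt_tub from where it was at the start of the episode above 0.03 m).
It fails at once if the brass weight is moved by more than 30 mm (distance of brass_weight from where it was at the start of the episode above 0.03 m).
It also fails if it takes over 66 s, if anything falls off the work surface, if the arm or the gripper's body presses on something with over 40 N, if the wrist force passes 120 N, or if a joint passes its speed limit or range.

ROBOT

A 6-joint arm with a two-finger parallel gripper is mounted at the origin on the work surface; the furniture and walls round the work are solid. World frame = base frame: x ahead of the robot, y to its left, z up, the work surface at z = 0. Lengths are in m, angles in rad, forces in N, time in s.
With the tool pointing down it reaches from about 0.425 to 0.95 m from the base axis. Payload 3.5 kg.
Tool frame: the origin (TCP) lies on the centre line of the jaws, within the pads' length; the fingertips stand 14 mm ahead of it and the grasp point (between the pads) lies 5 mm behind it (ctrl.finger_overhang is the distance from the TCP to the fingertips, in m); z points along the fingers, y is the line along which they close (so a half turn about z gives the same grasp; the last joint's range is limited). The gripper opens to 85 mm and grips with 20 to 120 N. Pads are 22 mm wide; open, the fingers measure 114 mm over their backs; the gripper's body (76 mm by 85 mm) begins 54 mm behind the grasp point. The pads swing forward as they close: fully open they stand 13 mm farther back than shut.
Start: joints at [-0.15, 0.286, 1.577, -0, 1.279, -0.15], TCP at [0.675, 0, 0.245] pointing down, gripper open.
Joint ranges: [-2.77, 2.77], [-0.9, 2.22], [0.21, 2.48], [-1.53, 4.67], [0.24, 2.81], [-2.84, 2.84]. Speed limits (rad/s): [2.79, 2.79, 3.14, 3.14, 3.14, 3.14].

INTERFACE

Orientations are given as a unit quaternion [x, y, z, w].
In Python, from plant import ctrl gives the robot as it stands.
- The arm moves only by the tool send_rows, never from a script. Its argument "moves" is text: rows parted by semicolons, each of 7 numbers parted by spaces: the turn, a rotation vector about the tool's x, y, z in units of 360 degrees (1.0 is 360 degrees), then the shift along the tool's x, y, z in units of 20 cm (1.0 is 20 cm), then the gripper's target within -1 to 1 (fully open at 1, half-way at 0, shut at -1). A call has 1 to 12 rows; each row is the pose to reach, as a shift and turn from the pose commanded when the call began, along the tool's axes at that moment, turning the shorter way round; what a row does not reach only later rows make up. A row lasts 1/8 s, in which the tool goes at most 62.5 mm and 10.7 degrees, less where a joint would pass 70% of its speed; a pose out of reach is approached as far as the arm can. A call with a number of a shift or a turn outside -1 to 1 is refused whole. A call with a gripper value outside its range is refused whole. The fingers move at their own pace and stop on an object; "newtons" is the grip in N (left out, the last holds). Time passes only in rows, so rows that repeat a pose let the fingers close. It gives the time, the measured TCP pose, the force, the opening and the grip force at its end, in the units of the state.
- ctrl.get_state(): the state, without advancing time (a new reading comes with each control period).
- ctrl.read_camera(name): name is "scene" or "side" or "wrist"; returns a dict with "image" (384x512x3 uint8, red, green, blue), "fovy" (degrees; the focal length in pixels is half the picture's height over the tangent of half this angle, whatever the lens; pixels are square), "cx", "cy" (the principal point, pixels), "extrinsics" (4x4, takes a point from camera to world coordinates). Camera axes: x right, y up, looking along -z (the intrinsics and any distortion apply to the point x, -y, -z); pixel columns grow to the right and rows downward; lengths in m; the calibration is good to about 2 mm. A picture is of the moment at which its call begins. There is no depth.
- ctrl.sign_off(): hands the job in; it is judged then, once.
The state is a dict: "time": time; "qpos": joint angles; "dq": joint speeds; "joint_efforts": joint torques, N m; "eef_pos": TCP position; "tcp_rot": TCP orientation; "contact_force": force on the tool from outside, world axes, zero at the start; "wrist_torque": the same for the moment, N m; "opening": opening from 0.0 (shut) to 1.0 (fully open); "finger_force": force on a finger pad.
Only numpy, scipy, OpenCV 4.12 (cv2) and the standard library are available. Lean on these libraries where they do the work, as an engineer would, in place of code of your own. Each camera call takes 0.05 s, during which the arm holds its last target. There are 200 camera calls.

## Working session

There is one attempt and no reset: what is moved stays moved. The work goes in short steps, Python scripts to look and compute and a tool call to move; the robot and the scene stay as the last step left them, time stands still between calls to the robot, and variables do not carry over. Pictures are saved under pics/ and viewed, at most 10 in all, crops included, and the job is handed in when it is done.

Besides the shell and the picture viewer there is one more tool, called as name(argument=value, ...) on one line, values as JSON. send_rows: Moves the arm, as the interface text tells. Its arguments: {"type":"object","properties":{"moves":{"type":"string"},"newtons":{"type":"number"}},"required":["moves"]}

```bash
mkdir -p pics; ls; python3 - <<'E'
from plant import ctrl
import cv2,numpy as np
print(ctrl.get_state())
for n in ("scene","side"):
    c=ctrl.read_camera(n); print(n,c["fovy"],c["cx"],c["cy"],[k for k in c]);print(np.round(c["extrinsics"],4).tolist())
    cv2.imwrite(f"pics/{n}0.png",cv2.resize(c["image"][:,:,::-1],(768,576),interpolation=cv2.INTER_CUBIC))
    np.savez(f"{n}0.npz",**{k:v for k,v in c.items()})
E
```

```text
pics
{'time': 0.0, 'qpos': array([-1.50013035e-01,  2.87147422e-01,  1.57818800e+00,  1.63582931e-05,
        1.27859872e+00, -1.50012072e-01]), 'dq': array([-5.50765665e-05,  3.93544912e-04, -3.59236568e-04,  2.22255302e-04,
        1.28033797e-03,  6.71939214e-04]), 'joint_efforts': array([-1.79628755e-04, -4.05981302e+01, -2.92628127e+01, -1.54224781e-04,
        5.81841552e-03,  3.74769741e-06]), 'eef_pos': array([6.74371812e-01, 1.19471629e-04, 2.43953351e-01]), 'tcp_rot': array([ 7.07108310e-01,  7.07104283e-01, -6.88520547e-04, -9.46911565e-04]), 'contact_force': array([ 0.63677875,  0.18911784, -0.26664799]), 'wrist_torque': array([-0.00901049, -0.03591935, -0.00551691]), 'finger_force': 0.0, 'opening': 1.002970227655603}
scene 51.78900433458501 250.92208023112389 187.72386380460858 ['image', 'fovy', 'cx', 'cy', 'extrinsics']
[[0.2944, 0.6509, -0.6998, -0.3495], [-0.9557, 0.2048, -0.2116, -0.3897], [0.0056, 0.731, 0.6823, 0.95], [0.0, 0.0, 0.0, 1.0]]
side 46.27101259776135 257.41943917613384 193.23529791746222 ['image', 'fovy', 'cx', 'cy', 'extrinsics']
[[0.986, 0.103, -0.1312, 0.4082], [-0.1662, 0.5432, -0.823, -1.168], [-0.0136, 0.8333, 0.5527, 0.7864], [0.0, 0.0, 0.0, 1.0]]
```

View pics/scene0.png

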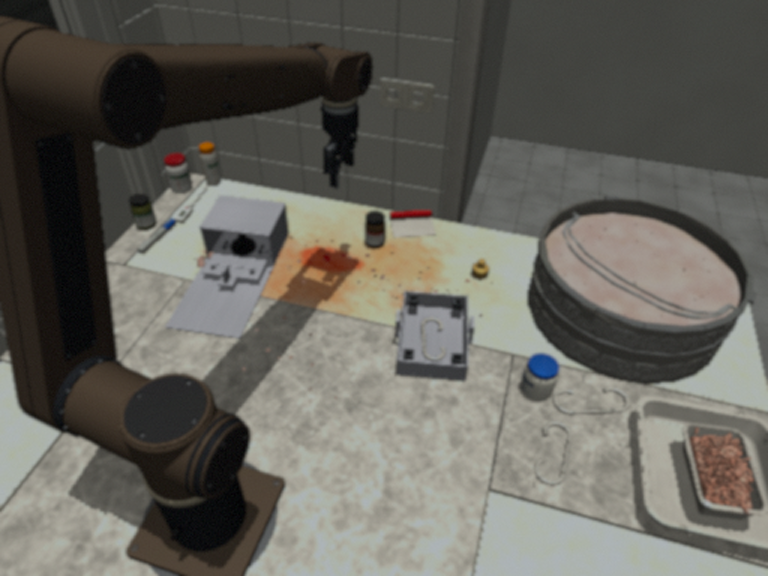

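View pics/side0.png

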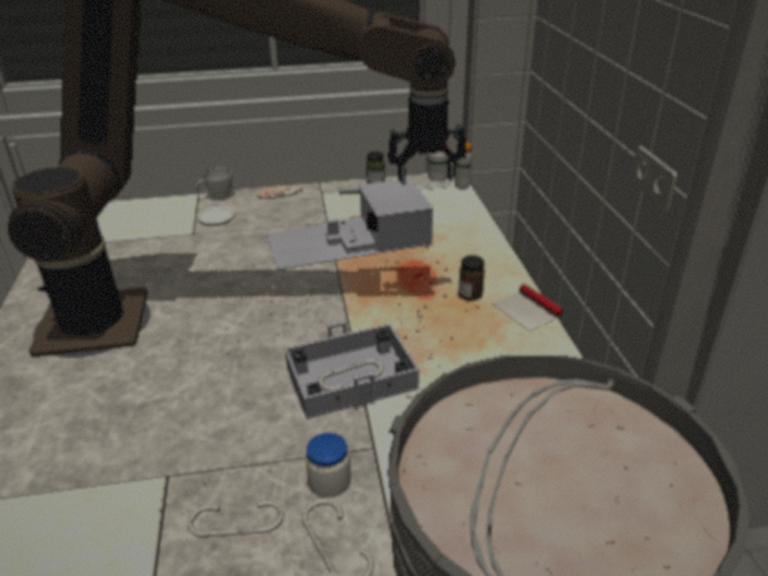

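```bash
cat > h.py <<'E'
import numpy as np,cv2
from scipy.optimize import least_squares
from scipy.spatial.transform import Rotation as R
def load(n): return dict(np.load(n))
def proj(c,P):
    E=c["extrinsics"];p=(np.atleast_2d(P)-E[:3,3])@E[:3,:3]
    f=192/np.tan(np.radians(float(c["fovy"]))/2)
    return np.c_[c["cx"]-f*p[:,0]/p[:,2],c["cy"]+f*p[:,1]/p[:,2]]
def place(q,P,z=0):
    P=np.atleast_2d(np.array(P,float));a=q[2];r=np.array([[np.cos(a),-np.sin(a)],[np.sin(a),np.cos(a)]])
    return np.c_[P[:,:2]@r.T+q[:2],P[:,2]+z]
def fit(obs,q0,z=0):
    # obs: list of (cam, local pts, pixels)
    g=lambda q:np.concatenate([(proj(c,place(q,P,z))-np.array(u)).ravel() for c,P,u in obs])
    s=least_squares(g,q0,loss="soft_l1"); return s.x,g(s.x).reshape(-1,2)
E
python3 - <<'E'
from h import *
s,d=load("scene0.npz"),load("side0.npz")
def crop(c,x,y,w=80,h=60): return cv2.resize(c["image"][y:y+h,x:x+w,::-1],(400,300),interpolation=cv2.INTER_CUBIC)
cv2.imwrite("pics/m1.png",np.vstack([np.hstack([crop(s,250,190),crop(d,185,210,100,75)]),np.hstack([crop(s,120,125,100,75),crop(d,200,115,100,75)])]))
E
```

```text
(no output)
```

View pics/m1.png

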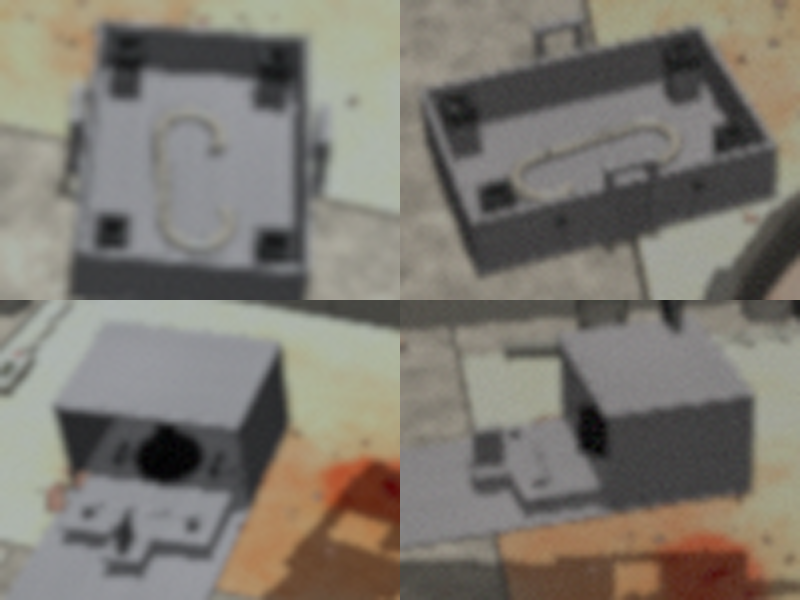

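```bash
cat > a.py <<'E'
from h import *
s,d=load("scene0.npz"),load("side0.npz")
A=lambda L,k,ox,oy:np.array(L)/k+[ox,oy]
B=[[100,70,46],[100,-70,46],[-100,-70,46],[-100,70,46]]; B=np.array(B)/1e3
q,r=fit([(s,B,A([(103,24),(304,40),(306,268),(75,262)],5,250,190)),(d,B[[3,0,1,2]],A([(28,92),(302,30),(377,150),(75,222)],4,185,210))],[.6,-.2,0]);print("box",q.round(4),r.round(1).tolist())
Q=np.array([[100,85,99],[100,-85,99],[-33,-85,99],[-33,85,99]])/1e3
q,r=fit([(s,Q,A([(103,24),(280,46),(243,132),(55,105)],4,120,125)),(d,Q[[3,0,1,2]],A([(162,35),(277,20),(352,97),(208,117)],4,200,115))],[.6,.3,0]);print("rack",q.round(4),r.round(1).tolist())
L=np.array([[-98,68,23],[-98,-68,23]])/1e3
q,r=fit([(s,L,A([(62,232),(216,245)],4,120,125)),(d,L[1:],A([(117,197)],4,200,115))],q);print("lid",q.round(4),r.round(1).tolist())
print("fin",place(q,[[-.112,0,.06]]))
# bystanders: z=cap top centre
def tri(u,v,p0):
    return least_squares(lambda P:np.r_[(proj(s,P)-u).ravel(),(proj(d,P)-v).ravel()],p0).x.round(3)
for n,u,v in (("jar",(375,217),(472,264)),("tub",(543,364),(327,446)),("weight",(481,264),(0,0))):
    u=np.array(u)/1.5;v=np.array(v)/1.5
    if n!="weight": print(n,tri(u,v,[.7,0,.08]))
    else: print(n,least_squares(lambda P:(proj(s,[P[0],P[1],.04])-u).ravel(),[.8,-.3]).x)
E
python3 a.py
```

```text
box [ 0.4874 -0.2655  0.1825] [[-0.1, -1.9], [2.3, -1.5], [1.8, 0.6], [0.1, -2.7], [-2.5, -1.0], [-0.2, -1.7], [0.3, -0.9], [-1.3, 0.5]]
rack [0.6175 0.2377 0.1556] [[0.5, -0.2], [0.7, -1.7], [0.2, -0.8], [-0.3, 1.3], [-4.2, 0.2], [1.7, -1.4], [0.0, -1.1], [-1.3, 0.1]]
lid [0.6117 0.2363 0.1623] [[-0.1, -0.1], [-0.5, 0.5], [0.7, 1.4]]
fin [[0.5012139  0.21822849 0.06      ]]
jar [ 0.763 -0.049  0.077]
tub [ 0.428 -0.485  0.072]
weight [ 0.71402153 -0.32191139]
```

send_rows(moves="0 0 -0.275 1 -0.87 0.4 1;0 0 -0.275 1 -0.87 0.4 1;0 0 -0.275 1 -0.87 0.4 1;0 0 -0.275 1 -0.87 0.4 1;0 0 -0.275 1 -0.87 0.4 1;0 0 -0.275 1 -0.87 0.4 1;0 0 -0.275 1 -0.87 0.4 1;0 0 -0.275 1 -0.87 0.4 1;0 0 -0.275 1 -0.87 0.4 1;0 0 -0.275 1 -0.87 0.4 1;0 0 -0.275 1 -0.87 0.4 1", newtons=60)

```text
time: 1.48
eef_pos: [0.5006, 0.2, 0.1648]
tcp_rot: [-0.078, 0.997, -0.0, -0.0]
contact_force: [0.8, -0.3, 0.4]
opening: 1.002
finger_force: 0.0
```

```bash
cat > look.py <<'E'
import sys
from plant import ctrl
from h import *
n,tag=sys.argv[1:3]
c=ctrl.read_camera(n);np.savez(tag+".npz",**c);st=ctrl.get_state()
print(st["time"],st["eef_pos"].round(4),R.from_quat(st["tcp_rot"]).as_matrix().round(3).tolist(),st["qpos"].round(2),st["contact_force"].round(1),st["opening"])
print(c["fovy"],c["extrinsics"].round(3).tolist())
cv2.imwrite(f"pics/{tag}.png",cv2.resize(c["image"][:,:,::-1],(768,576),interpolation=cv2.INTER_CUBIC))
E
python3 look.py wrist w1
```

```text
1.525 [0.5007 0.2    0.165 ] [[-0.988, -0.156, -0.001], [-0.156, 0.988, -0.0], [0.001, -0.0, -1.0]] [ 0.19  0.07  1.98  0.    1.09 -1.54] [ 0.  -0.3  0.3] 1.0005635996842879
58.24037792979756 [[-0.156, -0.934, -0.321, 0.419], [0.988, -0.148, -0.05, 0.187], [-0.001, -0.325, 0.946, 0.293], [0.0, 0.0, 0.0, 1.0]]
```

View pics/w1.png

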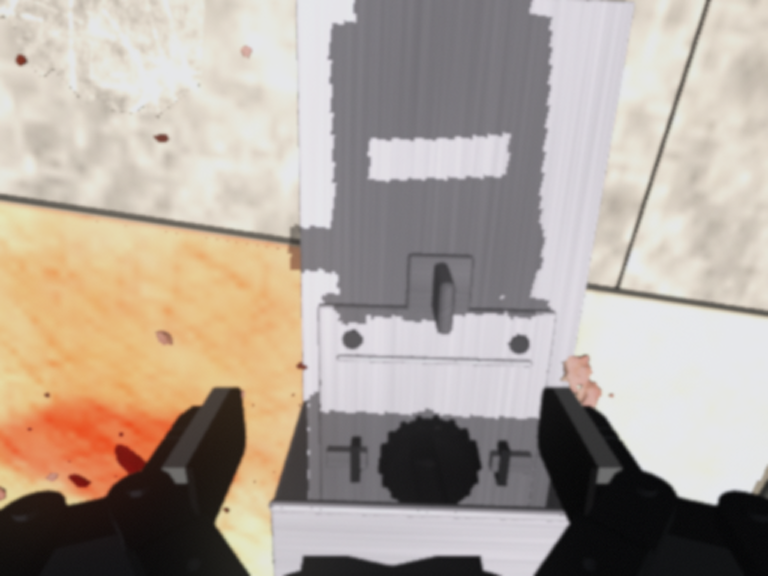

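```bash
python3 - <<'E'
from h import *
w=load("w1.npz")
q,r=fit([(w,np.array([[-98,-68,23],[-98,68,23]])/1e3,np.array([(320,306),(554,312)])/1.5)],[.61,.236,.16]);print("lid",q.round(4),r.round(1).tolist())
for p in ([-.112,0,.06],[-.126,0,.06],[-.098,0,.06],[-.126,.018,.023],[-.126,-.018,.023],[0,0,.069]): print(p,place(q,p).round(4),proj(w,place(q,p))*1.5)
q,r=fit([(w,np.array([[-33,-85,99],[-33,85,99]])/1e3,np.array([(272,504),(568,508)])/1.5)],[.61,.236,.16]);print("rack",q.round(4),r.round(1).tolist())
E
```

```text
lid [0.6184 0.2415 0.1293] [[-2.5, 0.0], [2.6, 0.1]]
[-0.112, 0, 0.06] [[0.5074 0.2271 0.06  ]] [[445.23632067 310.5069685 ]]
[-0.126, 0, 0.06] [[0.4935 0.2253 0.06  ]] [[447.0276695  283.24535648]]
[-0.098, 0, 0.06] [[0.5213 0.2289 0.06  ]] [[443.5087072  336.79862497]]
[-0.126, 0.018, 0.023] [[0.4912 0.2431 0.023 ]] [[473.13975823 262.1935086 ]]
[-0.126, -0.018, 0.023] [[0.4958 0.2074 0.023 ]] [[407.13023591 260.45867124]]
[0, 0, 0.069] [[0.6184 0.2415 0.069 ]] [[434.20428209 509.46399905]]
rack [0.6228 0.2376 0.143 ] [[-14.9, 0.1], [30.6, 0.2]]
```

```bash
cat >> h.py <<'E'
K={"scene":0.,"side":0.,"wrist":0.}
def proj(c,P,k=None):
    k=K[str(c["name"])] if k is None else k
    E=c["extrinsics"];p=(np.atleast_2d(P)-E[:3,3])@E[:3,:3]*[1,-1,-1]
    f=192/np.tan(np.radians(float(c["fovy"]))/2)
    x=p[:,:2]/p[:,2:]; x=x*(1+k*(x**2).sum(1,keepdims=True)) if k<0.5 else x
    return x*f+[float(c["cx"]),float(c["cy"])]
E
python3 - <<'E'
import h
from h import *
s,d,w=load("scene0.npz"),load("side0.npz"),load("w1.npz")
s["name"]="scene";d["name"]="side";w["name"]="wrist"
A=lambda L,k,ox,oy:np.array(L)/k+[ox,oy]
B=np.array([[100,70,46],[100,-70,46],[-100,-70,46],[-100,70,46]])/1e3
Q=np.array([[100,85,99],[100,-85,99],[-33,-85,99],[-33,85,99]])/1e3
L=np.array([[-98,68,23],[-98,-68,23]])/1e3
box=[(s,B,A([(103,24),(304,40),(306,268),(75,262)],5,250,190)),(d,B[[3,0,1,2]],A([(28,92),(302,30),(377,150),(75,222)],4,185,210))]
rack=[(s,Q,A([(103,24),(280,46),(243,132),(55,105)],4,120,125)),(d,Q[[3,0,1,2]],A([(162,35),(277,20),(352,97),(208,117)],4,200,115)),(w,Q[[2,3]],np.array([(272,504),(568,508)])/1.5)]
lid=[(s,L,A([(62,232),(216,245)],4,120,125)),(d,L[1:],A([(117,197)],4,200,115)),(w,L,np.array([(554,312),(320,306)])/1.5)]
def g(v):
    h.K.update(scene=v[9],side=v[10],wrist=v[11])
    return np.concatenate([(h.proj(c,place(q,P))-u).ravel() for q,o in ((v[:3],box),(v[3:6],rack),(v[6:9],lid)) for c,P,u in o])
S=least_squares(g,[.487,-.265,.18,.617,.238,.155,.612,.236,.16,0,0,-.3],loss="soft_l1",x_scale=[.01]*9+[.1]*3)
v=S.x;print("box",v[:3].round(4),"rack",v[3:6].round(4),"lid",v[6:9].round(4),"k",v[9:].round(3))
print(g(v).reshape(-1,2).round(1).tolist())
q=v[6:9]
for p in ([-.112,0,.06],[-.126,0,.06],[-.098,0,.06],[0,0,.043]): print(p,place(q,p).round(4),proj(w,place(q,p))*1.5)
def tri(u,v,p0):
    return least_squares(lambda P:np.r_[(proj(s,P)-u).ravel(),(proj(d,P)-v).ravel()],p0).x.round(3)
for n,u,v in (("jar",(375,217),(472,264)),("tub",(543,364),(327,446))): print(n,tri(np.array(u)/1.5,np.array(v)/1.5,[.7,0,.08]))
print("weight",least_squares(lambda P:(proj(s,[P[0],P[1],.04])-np.array([481,264])/1.5).ravel(),[.8,-.3]).x)
E
```

```text
box [ 0.4856 -0.268   0.1827] rack [0.6311 0.2442 0.1194] lid [0.6184 0.2421 0.1263] k [-0.13  -0.773 -0.222]
[[0.5, -1.4], [2.8, -1.0], [2.2, 0.9], [0.7, -2.2], [-1.5, -1.3], [-0.7, -1.1], [-0.4, -0.9], [-0.1, -1.1], [3.1, -2.2], [1.7, -3.2], [-0.1, -2.9], [1.4, -1.4], [0.4, 0.3], [5.7, -0.4], [2.5, -0.8], [1.4, -0.7], [-0.4, -0.6], [22.3, -2.2], [-0.0, -2.1], [-2.0, -0.7], [1.6, 0.1], [0.8, -0.1], [-1.2, -0.2]]
[-0.112, 0, 0.06] [[0.5073 0.228  0.06  ]] [[446.90066157 310.49086311]]
[-0.126, 0, 0.06] [[0.4934 0.2262 0.06  ]] [[448.82820622 283.31946638]]
[-0.098, 0, 0.06] [[0.5212 0.2297 0.06  ]] [[444.97963939 336.61452046]]
[0, 0, 0.043] [[0.6184 0.2421 0.043 ]] [[430.42369038 470.72819466]]
jar [ 0.766 -0.048  0.076]
tub [ 0.424 -0.492  0.067]
weight [ 0.7145868  -0.32284162]
```

```bash
python3 - <<'E'
import h
from h import *
w=load("w1.npz");w["name"]="wrist"
L=np.array([[-98,68,23],[-98,-68,23],[-18e0-110+2,18,23],[-126,-18,23]])/1e3
u=np.array([(554,312),(320,306),(472,256),(409,254)])/1.5
def res(v):
    h.K["wrist"]=v[3];P=L.copy();P[2:,0]=v[4]
    return np.r_[(h.proj(w,place(v[:3],P))-u).ravel(),(h.proj(w,place([v[5],v[6],v[2]],[[-.033,-.085,.099]]))-np.array([272,504])/1.5).ravel(),(v[5:7]-[.619,.24])/.005]
S=least_squares(res,[.615,.24,.15,0,-.126,.619,.24],x_scale=[.01,.01,.1,.1,.01,.01,.01]);v=S.x
print(v.round(4),res(v).round(1))
for p in ([-.112,0,.06],[-.126,0,.06],[-.098,0,.06],[0,0,.043]): print(p,place(v,p).round(4),h.proj(w,place(v,p))*1.5)
E
```

```text
[ 0.6185  0.2423  0.1322 -0.1926 -0.1298  0.6288  0.2452] [ 0.9 -0.2 -1.6  0.4  1.3 -0.1 -0.5  0.1 -0.1 -0.4  2.   1. ]
[-0.112, 0, 0.06] [[0.5075 0.2276 0.06  ]] [[446.08253535 310.82301053]]
[-0.126, 0, 0.06] [[0.4936 0.2257 0.06  ]] [[447.8220726  283.64641766]]
[-0.098, 0, 0.06] [[0.5214 0.2294 0.06  ]] [[444.35174222 336.96063301]]
[0, 0, 0.043] [[0.6185 0.2423 0.043 ]] [[430.99859679 471.77611169]]
```

send_rows(moves="0 0 0.004 -0.055 0.13 0.2 1;0 0 0.004 -0.055 0.13 0.5 1;0 0 0.004 -0.055 0.13 0.585 1;0 0 0.004 -0.055 0.13 0.585 -1;0 0 0.004 -0.055 0.13 0.585 -1;0 0 0.004 -0.055 0.13 0.585 -1;0 0 0.004 -0.055 0.13 0.585 -1;0 0 0.004 -0.055 0.13 0.585 -1", newtons=50)

```text
time: 2.52
eef_pos: [0.5086, 0.2273, 0.0497]
tcp_rot: [-0.066, 0.998, -0.0, 0.001]
contact_force: [-0.6, -1.8, 5.4]
opening: 0.082
finger_force: 52.8
```

send_rows(moves="0 0 0 0.06 0 0 -1;0 0 0 0.14 0 0 -1;0 0 0 0.22 0 0 -1;0 0 0 0.3 0 0 -1;0 0 0 0.38 0 0 -1;0 0 0 0.45 0 0 -1;0 0 0 0.5 0 0 -1;0 0 0 0.53 0 0 -1;0 0 0 0.53 0 0 -1")

```text
time: 3.65
eef_pos: [0.4033, 0.2138, 0.0496]
tcp_rot: [-0.066, 0.998, 0.0, 0.001]
contact_force: [0.3, -0.3, 9.0]
opening: 0.089
finger_force: 53.2
```

send_rows(moves="0 0 0 0.53 0 0 1;0 0 0 0 0 0 1")

```text
time: 3.9
eef_pos: [0.3594, 0.2034, 0.0277]
tcp_rot: [-0.068, 0.997, -0.006, -0.032]
contact_force: [-5.3, -0.2, -3.4]
opening: 0.502
finger_force: 0.0
```

```bash
python3 look.py scene s2
```

```text
3.95 [0.3854 0.2085 0.0356] [[-0.991, -0.132, -0.029], [-0.132, 0.991, -0.008], [0.03, -0.004, -1.0]] [ 0.26  0.08  2.26 -0.    0.84 -1.44] [7.8 0.6 3.5] 0.5874633191896367
51.78900433458501 [[0.294, 0.651, -0.7, -0.35], [-0.956, 0.205, -0.212, -0.39], [0.006, 0.731, 0.682, 0.95], [0.0, 0.0, 0.0, 1.0]]
```

View pics/s2.png

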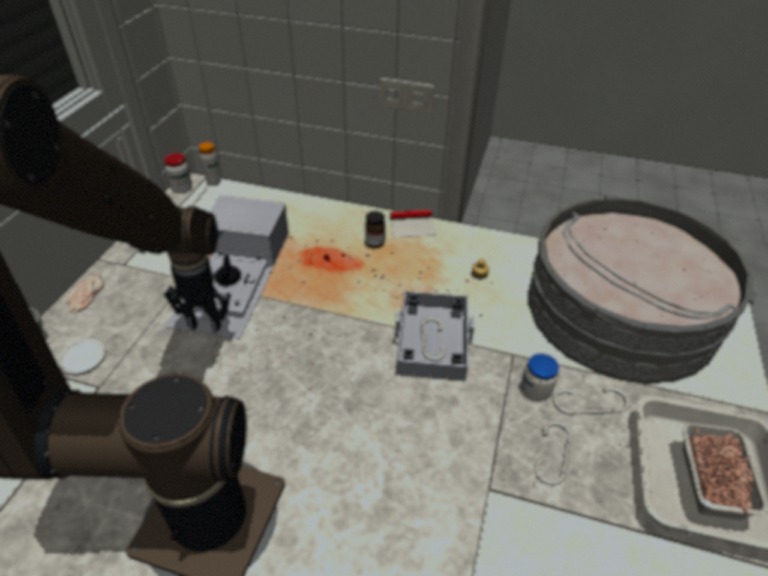

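send_rows(moves="0 0 0 0 0 0 1;0 0 0 0 0 -0.2 1;0 0 0 0 0 -0.45 1;0 0 0 -0.2 0 -0.65 1;0 0 0 -0.4 0 -0.65 1;0 0 0 -0.4 0 -0.65 1")

```text
time: 4.7
eef_pos: [0.4843, 0.2244, 0.1798]
tcp_rot: [-0.066, 0.998, 0.0, 0.001]
contact_force: [-1.2, 0.1, -0.5]
opening: 1.001
finger_force: 0.0
```

```bash
python3 look.py wrist w2
```

```text
4.75 [0.4824 0.2242 0.1787] [[-0.991, -0.131, -0.001], [-0.131, 0.991, -0.0], [0.001, 0.0, -1.0]] [ 0.24  0.04  1.99  0.    1.12 -1.46] [-0.7 -0.3  0.2] 0.999910648445147
58.24037792979756 [[-0.131, -0.937, -0.324, 0.402], [0.991, -0.124, -0.042, 0.213], [-0.0, -0.327, 0.945, 0.308], [0.0, 0.0, 0.0, 1.0]]
```

View pics/w2.png

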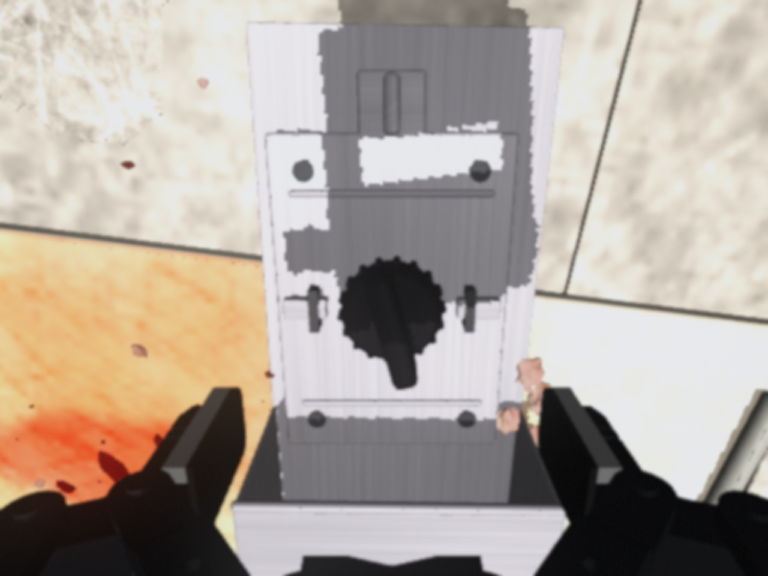

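```bash
python3 - <<'E'
import h
from h import *
w=load("w2.npz");w["name"]="wrist"
L=np.array([[-98,-68,23],[-98,68,23],[98,-68,23],[98,68,23],[-130,-18,23],[-130,18,23]])/1e3
u=np.array([(266,133),(517,132),(290,443),(498,443),(358,70),(425,70)])/1.5
def res(v):
    h.K["wrist"]=v[3]
    return (h.proj(w,place(v[:3],L))-u).ravel()
S=least_squares(res,[.5,.23,.13,-.2],x_scale=[.01,.01,.1,.1],loss="soft_l1");v=S.x
print(v.round(4),res(v).round(1).tolist())
for p in ([-.112,0,.06],[0,0,.043],[.032,0,.069],[-.032,0,.069],[.032,0,.046]): print(p,place(v,p).round(4),h.proj(w,place(v,p))*1.5)
for uu in [(403,380),(397,350)]:
    P=least_squares(lambda p:(h.proj(w,[p[0],p[1],.068])*1.5-uu).ravel(),[.5,.23]).x
    print(P, "bar angle",np.arctan2(*(P-v[:2])[::-1]),np.hypot(*(P-v[:2])))
E
```

```text
[ 0.5121  0.2285  0.1373 -0.0794] [-0.6, 0.9, 1.2, 0.5, 0.5, -0.1, -1.0, -0.8, -0.9, -0.2, 0.9, -0.5]
[-0.112, 0, 0.06] [[0.4012 0.2132 0.06  ]] [[391.73690864 105.28086496]]
[0, 0, 0.043] [[0.5121 0.2285 0.043 ]] [[392.90163673 317.36776466]]
[0.032, 0, 0.069] [[0.5438 0.2329 0.069 ]] [[393.33374013 392.09825765]]
[-0.032, 0, 0.069] [[0.4804 0.2242 0.069 ]] [[392.70853826 277.35974977]]
[0.032, 0, 0.046] [[0.5438 0.2329 0.046 ]] [[393.19769388 371.11123202]]
[0.53648277 0.23707787] bar angle 0.3371778843416734 0.025825541491702058
[0.51950349 0.23158048] bar angle 0.39090281088811346 0.007995195404432252
```

send_rows(moves="0 0 -0.033 -0.15 0 0.1 0;0 0 -0.033 -0.15 0 0.3 0;0 0 -0.033 -0.15 0 0.45 0;0 0 -0.033 -0.15 0 0.55 0;0 0 -0.033 -0.15 0 0.6 0;0 0 -0.033 -0.15 0 0.6 0;0 0 -0.033 -0.15 0 0.6 -1;0 0 -0.033 -0.15 0 0.6 -1;0 0 -0.033 -0.15 0 0.6 -1;0 0 -0.033 -0.15 0 0.6 -1", newtons=80)

```text
time: 6.0
eef_pos: [0.5128, 0.2285, 0.0598]
tcp_rot: [-0.169, 0.986, 0.0, 0.001]
contact_force: [-1.1, 2.0, 6.0]
opening: 0.142
finger_force: 78.4
```

send_rows(moves="0 0 0 0 0 -0.03 -1;0 0 0 0 0 -0.05 -1;0 0 0 0.08 0.016 -0.05 -1;0 0 0 0.16 0.032 -0.05 -1;0 0 0 0.24 0.048 -0.05 -1;0 0 0 0.32 0.065 -0.06 -1;0 0 0 0.34 0.069 -0.15 -1;0 0 0 0.34 0.069 -0.3 -1;0 0 0 0.34 0.069 -0.45 -1;0 0 0 0.34 0.069 -0.6 -1;0 0 0 0.34 0.069 -0.65 -1;0 0 0 0.34 0.069 -0.65 -1")

```text
time: 7.5
eef_pos: [0.4429, 0.2183, 0.1884]
tcp_rot: [-0.169, 0.986, 0.0, 0.0]
contact_force: [0.4, 0.5, -8.0]
opening: 0.143
finger_force: 78.3
```

```bash
python3 -c "
from plant import ctrl
s=ctrl.get_state();print(s['eef_pos'],s['tcp_rot'],s['wrist_torque'],s['contact_force'],s['qpos'])"
```

```text
[0.4428686  0.21830515 0.18844007] [-1.68855382e-01  9.85640722e-01  1.12177864e-05  4.75996202e-04] [-0.02528965 -0.03390521  0.05755529] [ 0.35316618  0.51578949 -8.04309779] [ 2.52202563e-01 -6.33267663e-02  2.06664294e+00 -6.18432960e-05
  1.13732588e+00 -1.65790437e+00]
```

send_rows(moves="0 0 0 0.025 -0.1 0 -1;0 0 0 0.075 -0.3 0 -1;0 0 0 0.127 -0.5 0 -1;0 0 0 0.19 -0.75 0 -1;0 0 0 0.254 -1 0 -1")

```text
time: 8.12
eef_pos: [0.4604, 0.0117, 0.1861]
tcp_rot: [-0.169, 0.986, 0.001, -0.002]
contact_force: [0.8, 1.1, -7.5]
opening: 0.143
finger_force: 78.6
```

send_rows(moves="0 0 0 0.063 -0.25 0 -1;0 0 0 0.127 -0.5 0 -1;0 0 0 0.19 -0.75 0 -1;0 0 0 0.254 -1 0 -1")

```text
time: 8.62
eef_pos: [0.4791, -0.1936, 0.1859]
tcp_rot: [-0.169, 0.986, 0.001, -0.001]
contact_force: [0.5, 0.4, -6.7]
opening: 0.141
finger_force: 78.6
```

send_rows(moves="0 0 -0.0072 0.05 -0.18 0 -1;0 0 -0.0072 0.08 -0.3 0 -1;0 0 -0.0072 0.09 -0.36 0.05 -1;0 0 -0.0072 0.09 -0.36 0.15 -1;0 0 -0.0072 0.09 -0.36 0.25 -1;0 0 -0.0072 0.09 -0.36 0.25 -1;0 0 -0.0072 0.09 -0.36 0.25 -1")

```text
time: 9.5
eef_pos: [0.4877, -0.266, 0.1384]
tcp_rot: [-0.191, 0.982, 0.0, 0.0]
contact_force: [0.2, 0.1, -6.6]
opening: 0.146
finger_force: 78.7
```

```bash
python3 look.py scene s3; python3 look.py side d3; python3 look.py wrist w3; python3 - <<'E'
from h import *
s,d,w=load("s3.npz"),load("d3.npz"),load("w3.npz")
def crop(c,x,y,w=100,h=75,k=4): return cv2.resize(c["image"][y:y+h,x:x+w,::-1],(w*k,h*k),interpolation=cv2.INTER_CUBIC)
cv2.imwrite("pics/m3.png",np.vstack([np.hstack([crop(s,240,180),crop(d,180,205)]),np.hstack([cv2.resize(w["image"][:,:,::-1],(400,300)),crop(load("side0.npz"),180,205)])]))
E
```

```text
9.55 [ 0.488  -0.2664  0.1391] [[-0.927, -0.376, 0.001], [-0.376, 0.927, -0.001], [-0.001, -0.001, -1.0]] [-0.68  0.14  1.96  0.    1.04 -2.64] [ 0.4 -0.3 -6.3] 0.14308253746257876
51.78900433458501 [[0.294, 0.651, -0.7, -0.35], [-0.956, 0.205, -0.212, -0.39], [0.006, 0.731, 0.682, 0.95], [0.0, 0.0, 0.0, 1.0]]
9.6 [ 0.4881 -0.2667  0.1394] [[-0.927, -0.376, 0.002], [-0.376, 0.927, -0.001], [-0.001, -0.002, -1.0]] [-0.68  0.14  1.96  0.    1.04 -2.64] [-0.  -0.3 -7.4] 0.14453009810630715
46.27101259776135 [[0.986, 0.103, -0.131, 0.408], [-0.166, 0.543, -0.823, -1.168], [-0.014, 0.833, 0.553, 0.786], [0.0, 0.0, 0.0, 1.0]]
9.65 [ 0.4881 -0.2668  0.1396] [[-0.927, -0.375, 0.002], [-0.375, 0.927, -0.001], [-0.001, -0.002, -1.0]] [-0.68  0.14  1.96  0.    1.04 -2.64] [-0.1 -0.3 -7.5] 0.14973951347894238
58.24037792979756 [[-0.375, -0.876, -0.304, 0.411], [0.927, -0.356, -0.12, -0.298], [-0.003, -0.327, 0.945, 0.268], [0.0, 0.0, 0.0, 1.0]]
```

View pics/m3.png

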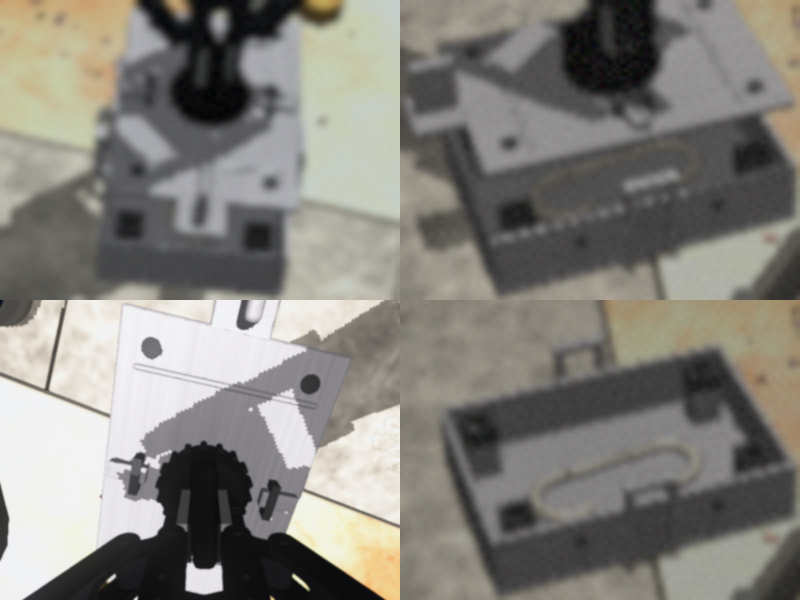

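```bash
cat > rel.py <<'E'
import h
from h import *
s,d,w,s0,d0=[load(n+".npz") for n in ("s3","d3","w3","scene0","side0")]
for c,n in ((s,"scene"),(d,"side"),(w,"wrist"),(s0,"scene"),(d0,"side")): c["name"]=n
hc=lambda L,k,ox,oy:(np.array(L)+.5)/k-.5+[ox,oy]
z=.1394-.0568
T=np.array([[-98,68,20],[-98,-68,20],[98,-68,20]])/1e3
B=np.array([[100,70,46],[100,-70,46],[-100,-70,46],[-100,70,46]])/1e3
So=np.array([[78,48,46],[78,-48,46],[-78,-48,46],[-78,48,46]])/1e3
bs=(s0,np.r_[B,So[2:]],np.r_[hc([(103,24),(304,40),(306,268),(75,262)],5,250,190),hc([(272,243),(112,230)],5,250,190)])
bd=(d0,np.r_[B[[3,0,1,2]],So[1:3]],np.r_[hc([(28,92),(302,30),(377,150),(75,222)],4,185,210),hc([(350,155),(118,212)],4,180,205)])
ls=(s,T[:2],hc([(103,184),(297,210)],4,240,180))
ld=(d,T[:3],hc([(58,70),(87,172),(393,107)],4,180,205))
lw=(w,T[:2],hc([(350,57),(122,4)],.78125,0,0))
for ks,kd in ((0,0),(-.13,-.3),(-.2,-.6)):
    h.K.update(scene=ks,side=kd,wrist=-.15)
    g=lambda q,obs,z:np.concatenate([(h.proj(c,place(q,P,z))-u).ravel() for c,P,u in obs])
    out={}
    for n,o,zz in (("box",[bs,bd],0),("lid",[ls,ld],z),("box_s",[bs],0),("lid_s",[ls],z),("box_d",[bd],0),("lid_d",[ld],z),("lid_w",[lw],z)):
        S=least_squares(g,[.487,-.266,.18],args=(o,zz),loss="soft_l1",x_scale=.01); out[n]=S.x
        print(ks,n,S.x.round(4),np.abs(S.fun).mean().round(2), g(S.x,o,zz).reshape(-1,2).round(1).tolist() if ks==-.13 else "")
E
python3 rel.py
```

```text
0 box [ 0.4862 -0.2638  0.1808] 0.93 
0 lid [ 0.4892 -0.2702  0.1252] 1.75 
0 box_s [ 0.4823 -0.2614  0.2021] 0.76 
0 lid_s [ 0.4865 -0.2687  0.1266] 0.15 
0 box_d [ 0.4876 -0.2658  0.1772] 0.76 
0 lid_d [ 0.4919 -0.2728  0.1307] 2.26 
0 lid_w [ 0.4848 -0.2695  0.173 ] 2.61 
-0.13 box [ 0.4856 -0.2648  0.1813] 0.85 [[0.0, -1.2], [2.3, -0.8], [1.5, 1.1], [0.0, -2.1], [0.9, -0.3], [0.6, -0.7], [-2.2, -1.1], [-0.5, -1.4], [-0.2, -0.9], [-1.0, -0.2], [0.4, -0.3], [-0.4, -0.4]]
-0.13 lid [ 0.4887 -0.271   0.126 ] 1.68 [[1.2, -0.4], [0.4, -0.6], [-3.7, -7.6], [-1.1, -0.6], [1.2, 0.1]]
-0.13 box_s [ 0.4819 -0.262   0.201 ] 0.67 [[-1.7, -0.4], [0.6, -0.6], [1.0, 1.5], [-0.6, -1.0], [0.3, 0.1], [-0.1, 0.3]]
-0.13 lid_s [ 0.4862 -0.2695  0.1231] 0.23 [[0.4, 0.1], [-0.4, -0.0]]
-0.13 box_d [ 0.4867 -0.2674  0.178 ] 0.55 [[-1.7, -0.7], [0.2, -0.8], [0.4, -0.2], [-0.6, 0.4], [1.0, 0.4], [0.0, 0.2]]
-0.13 lid_d [ 0.49   -0.2738  0.1381] 2.15 [[-3.4, -6.7], [-0.0, 0.3], [2.1, 0.3]]
-0.13 lid_w [ 0.4848 -0.2695  0.173 ] 2.61 [[-7.9, -0.3], [2.0, 0.2]]
-0.2 box [ 0.485  -0.2657  0.1807] 0.86 
-0.2 lid [ 0.4882 -0.2717  0.1252] 1.63 
-0.2 box_s [ 0.4817 -0.2624  0.2005] 0.62 
-0.2 lid_s [ 0.486  -0.27    0.1212] 0.28 
-0.2 box_d [ 0.4858 -0.2692  0.1785] 0.37 
-0.2 lid_d [ 0.4882 -0.2749  0.1454] 2.05 
-0.2 lid_w [ 0.4848 -0.2695  0.173 ] 2.61
```

send_rows(moves="0 0 0 0 0 -0.2 -1;0 0 0 -0.06 0.15 -0.25 -1;0 0 0 -0.14 0.35 -0.25 -1;0 0 0 -0.24 0.6 -0.25 -1;0 0 0 -0.34 0.85 -0.25 -1;0 0 0 -0.4 1 -0.15 -1;0 0 0 -0.4 1 0.1 -1;0 0 0 -0.4 1 0.3 -1;0 0 0 -0.4 1 0.38 -1;0 0 0 -0.4 1 0.41 -1;0 0 0 -0.4 1 0.415 -1;0 0 0 -0.4 1 0.415 -1")

```text
time: 11.15
eef_pos: [0.4879, -0.0517, 0.057]
tcp_rot: [-0.191, 0.982, -0.001, 0.002]
contact_force: [-0.4, 0.2, -6.7]
opening: 0.149
finger_force: 79.6
```

send_rows(moves="0 0 0 0 0 0 0;0 0 0 0 0 0 0.2;0 0 0 0 0 0 0.2;0 0 0 0 0 -0.2 0.2;0 0 0.032 0 0 -0.5 1;0 0 0.032 0.15 0 -0.6 1;0 0 0.032 0.15 0 -0.6 1;0 0 0.032 0.15 0 -0.6 1")

```text
time: 12.15
eef_pos: [0.4586, -0.0622, 0.1748]
tcp_rot: [-0.091, 0.996, 0.0, -0.0]
contact_force: [-0.4, -0.2, 0.5]
opening: 1.002
finger_force: 0.0
```

```bash
python3 look.py wrist w4
```

```text
12.2 [ 0.4584 -0.0621  0.1743] [[-0.983, -0.183, -0.001], [-0.183, 0.983, 0.001], [0.001, 0.001, -1.0]] [-0.35 -0.12  2.15  0.    1.12 -2.11] [ 0.2 -0.1 -0. ] 1.0026857818424628
58.24037792979756 [[-0.182, -0.93, -0.32, 0.377], [0.983, -0.172, -0.059, -0.078], [-0.0, -0.326, 0.945, 0.303], [0.0, 0.0, 0.0, 1.0]]
```

send_rows(moves="0 0 0 0.046 -0.25 -0.13 1;0 0 0 0.093 -0.5 -0.13 1;0 0 0 0.14 -0.75 -0.13 1;0 0 0 0.186 -1 -0.13 1;0 0 0 0.186 -1 -0.13 1;0 0 0 0.186 -1 -0.13 1")

```text
time: 12.95
eef_pos: [0.4583, -0.2651, 0.1997]
tcp_rot: [-0.092, 0.996, 0.001, -0.001]
contact_force: [-0.2, 0.6, -0.9]
opening: 1.002
finger_force: 0.0
```

```bash
python3 look.py wrist w5; python3 - <<'E'
from h import *
a,b=load("w4.npz")["image"],load("w5.npz")["image"]
f=lambda i,x0:cv2.resize(i[0:360,x0:x0+260,::-1],(400,554),interpolation=cv2.INTER_CUBIC)
cv2.imwrite("pics/m5.png",np.hstack([f(a,130),f(b,130)]))
E
```

```text
13.0 [ 0.4584 -0.2646  0.2   ] [[-0.983, -0.183, -0.002], [-0.183, 0.983, 0.002], [0.001, 0.002, -1.0]] [-0.72  0.01  1.97  0.    1.16 -2.47] [ 0.4 -0.1  0.5] 0.9984746526440516
58.24037792979756 [[-0.182, -0.93, -0.319, 0.377], [0.983, -0.172, -0.061, -0.281], [0.002, -0.324, 0.946, 0.328], [0.0, 0.0, 0.0, 1.0]]
```

View pics/m5.png

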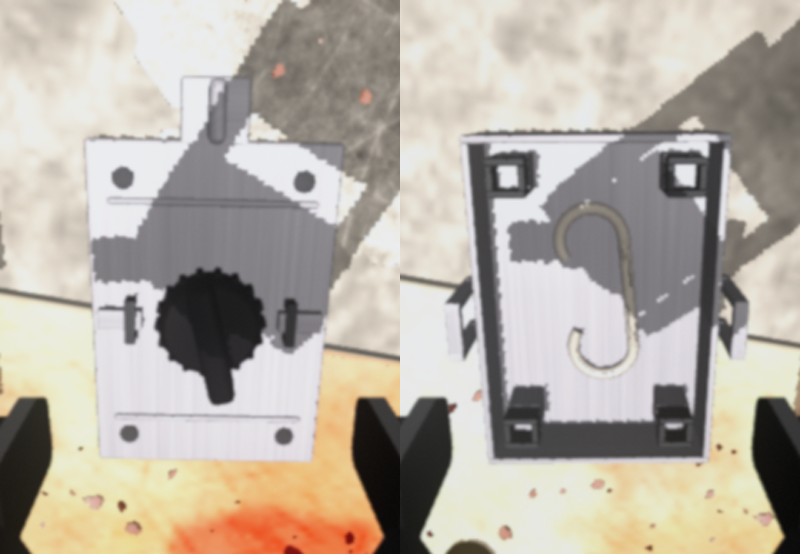

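```bash
cat > r5.py <<'E'
import h
from h import *
a,b=load("w4.npz"),load("w5.npz");a["name"]=b["name"]="wrist"
px=lambda L:(np.array(L)+.5)*.65-.5+[130,0]
L=np.array([[-98,-68,20],[-98,68,20],[98,68,20],[98,-68,20]])/1e3
B=np.array([[-100,-70,46],[-100,70,46],[100,70,46],[100,-70,46]])/1e3
ul=px([(86,141),(343,146),(313,461),(99,458)]); ub=px([(63,138),(327,138),(307,459.5),(92,461)])
def f(v):
    h.K["wrist"]=v[6]
    return np.r_[(h.proj(a,place(v[:3],L))-ul).ravel(),(h.proj(b,place(v[3:6],B))-ub).ravel()]
S=least_squares(f,[.488,-.05,.15,.487,-.266,.18,-.1],x_scale=[.01,.01,.1]*2+[.1])
v=S.x;print(v.round(4));print(f(v).reshape(-1,2).round(1).tolist())
So=np.array([[-78,-48,46],[-78,48,46],[78,48,46],[78,-48,46]])/1e3
un=lambda p:((p-[130,0]+.5)/.65-.5).round(0).tolist()
print("sockets",un(h.proj(b,place(v[3:6],So))),"bar end",un(h.proj(a,place(v[:3],[[.032,0,.066],[0,0,.066]]))))
P=least_squares(lambda p:(h.proj(a,[p[0],p[1],.066])-px([(221,403)])).ravel(),[.5,-.05]).x
print("far bar end",P,"bar yaw",np.arctan2(P[1]-v[1],P[0]-v[0]))
E
python3 r5.py
```

```text
[ 0.4879 -0.0522  0.1638  0.4875 -0.2623  0.1909 -0.1365]
[[-0.7, 0.3], [0.5, 0.7], [-1.2, -0.7], [1.4, -0.9], [-1.1, 0.8], [1.7, -0.7], [0.2, 0.1], [-0.9, 0.1]]
sockets [[105.0, 180.0], [286.0, 179.0], [275.0, 432.0], [122.0, 433.0]] bar end [[210.0, 409.0], [212.0, 353.0]]
far bar end [ 0.51506113 -0.04212856] bar yaw 0.35611103519754156
```

send_rows(moves="0 0 0 -0.046 0.25 0 0.5;0 0 0 -0.093 0.5 0 0.2;0 0 0 -0.14 0.75 0 0.2;0 0 0 -0.186 1 0.05 0.2;0 0 0 -0.186 1 0.13 0.2;0 0 0 -0.186 1 0.13 0.2")

```text
time: 13.75
eef_pos: [0.4575, -0.0611, 0.1737]
tcp_rot: [-0.093, 0.996, 0.001, -0.002]
contact_force: [-0.3, 0.1, 0.2]
opening: 0.604
finger_force: 0.0
```

send_rows(moves="0 0 -0.032 -0.147 0.03 0 0.2;0 0 -0.032 -0.147 0.03 0.2 0.2;0 0 -0.032 -0.147 0.03 0.4 0.2;0 0 -0.032 -0.147 0.03 0.53 0.2;0 0 -0.032 -0.147 0.03 0.6 0.2;0 0 -0.032 -0.147 0.03 0.6 0.2;0 0 -0.032 -0.147 0.03 0.6 -1;0 0 -0.032 -0.147 0.03 0.6 -1;0 0 -0.032 -0.147 0.03 0.6 -1;0 0 -0.032 -0.147 0.03 0.6 -1", newtons=80)

```text
time: 15.0
eef_pos: [0.4876, -0.0517, 0.0568]
tcp_rot: [-0.191, 0.982, -0.001, 0.001]
contact_force: [-0.3, -0.7, 6.1]
opening: 0.145
finger_force: 78.4
```

send_rows(moves="0 0 0 0 0 -0.2 -1;0 0 0 0 0 -0.4 -1;0 0 0 0.04 -0.1 -0.52 -1;0 0 0 0.12 -0.3 -0.52 -1;0 0 -0.0043 0.22 -0.55 -0.52 -1;0 0 -0.0043 0.32 -0.8 -0.52 -1;0 0 -0.0043 0.38 -0.94 -0.52 -1;0 0 -0.0043 0.394 -0.974 -0.45 -1;0 0 -0.0043 0.394 -0.974 -0.35 -1;0 0 -0.0043 0.394 -0.974 -0.28 -1;0 0 -0.0043 0.394 -0.974 -0.26 -1;0 0 -0.0043 0.394 -0.974 -0.26 -1")

```text
time: 16.5
eef_pos: [0.4864, -0.2606, 0.1069]
tcp_rot: [-0.205, 0.979, 0.0, -0.0]
contact_force: [0.3, -0.4, -6.4]
opening: 0.146
finger_force: 80.8
```

```bash
python3 look.py scene s6; python3 look.py side d6; python3 - <<'E'
from h import *
s,d=load("s6.npz"),load("d6.npz")
def crop(c,x,y,w=100,h=80,k=4): return cv2.resize(c["image"][y:y+h,x:x+w,::-1],(w*k,h*k),interpolation=cv2.INTER_CUBIC)
cv2.imwrite("pics/m6.png",np.hstack([crop(s,240,180),crop(d,180,205)]))
E
```

```text
16.55 [ 0.4869 -0.2611  0.1077] [[-0.916, -0.401, 0.001], [-0.401, 0.916, -0.0], [-0.0, -0.001, -1.0]] [-0.68  0.18  1.98  0.    0.98 -2.66] [-1.1  0.5 -7.3] 0.14408089156283288
51.78900433458501 [[0.294, 0.651, -0.7, -0.35], [-0.956, 0.205, -0.212, -0.39], [0.006, 0.731, 0.682, 0.95], [0.0, 0.0, 0.0, 1.0]]
16.6 [ 0.4871 -0.2614  0.1081] [[-0.916, -0.4, 0.001], [-0.4, 0.916, -0.001], [-0.001, -0.001, -1.0]] [-0.68  0.17  1.98  0.    0.98 -2.66] [-0.4 -0.1 -6.7] 0.1438028667966517
46.27101259776135 [[0.986, 0.103, -0.131, 0.408], [-0.166, 0.543, -0.823, -1.168], [-0.014, 0.833, 0.553, 0.786], [0.0, 0.0, 0.0, 1.0]]
```

View pics/m6.png

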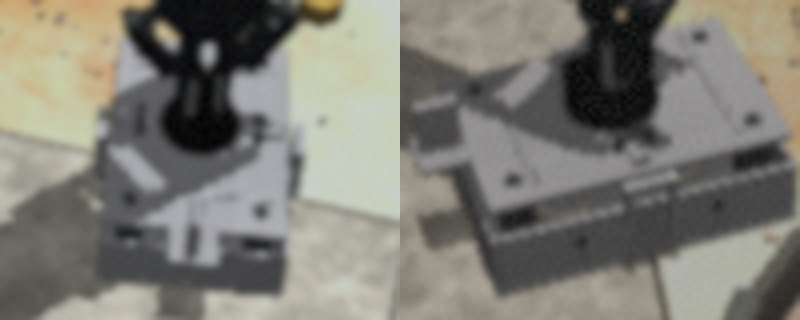

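send_rows(moves="0 0 0 0 0 0.01 -1;0 0 0 0 0 0.02 -1;0 0 0 0 0 0.03 -1;0 0 0 0 0 0.036 -1;0 0 0 0 0 0.036 -1")

```text
time: 17.23
eef_pos: [0.4864, -0.2612, 0.0999]
tcp_rot: [-0.204, 0.979, 0.0, -0.0]
contact_force: [-0.5, 0.0, -6.9]
opening: 0.149
finger_force: 80.9
```

send_rows(moves="0 0 0 0 0 0.01 -1;0 0 0 0 0 0.02 -1;0 0 0 0 0 0.03 -1;0 0 0 0 0 0.04 -1;0 0 0 0 0 0.05 -1;0 0 0 0 0 0.05 -1")

```text
time: 17.98
eef_pos: [0.4865, -0.2612, 0.09]
tcp_rot: [-0.204, 0.979, 0.0, -0.0]
contact_force: [-0.3, 0.6, -6.5]
opening: 0.142
finger_force: 81.0
```

send_rows(moves="0 0 0 0 0 0.005 -1;0 0 0 0 0 0.008 -1;0 0 0 0 0 0.008 -1")

```text
time: 18.35
eef_pos: [0.4867, -0.2614, 0.0895]
tcp_rot: [-0.204, 0.979, -0.0, -0.0]
contact_force: [-3.0, 1.4, 1.4]
opening: 0.145
finger_force: 82.1
```

```bash
cat > st.py <<'E'
from plant import ctrl
import numpy as np
s=ctrl.get_state();q=s['tcp_rot']
print(s['time'],s['eef_pos'].round(4),"yaw",round(2*np.arctan2(-q[0],q[1]),4),"T",s['wrist_torque'].round(3),"F",s['contact_force'].round(1),"q6",s['qpos'][5].round(3),"e6",s['joint_efforts'][5].round(3),s['opening'])
E
python3 st.py
```

```text
18.35 [ 0.4867 -0.2614  0.0895] yaw 0.4117 T [0.377 0.575 0.001] F [-3.   1.4  1.4] q6 -2.659 e6 -0.009 0.14519313861321934
```

send_rows(moves="0 0 0 0 0 0 -0.3;0 0 0 0 0 0 -0.3;0 0 0 0 0 0 -0.3;0 0 0 0 0 0 -1;0 0 0 0 0 0 -1;0 0 0 0 0 0 -1")

```text
time: 19.1
eef_pos: [0.4868, -0.2615, 0.089]
tcp_rot: [-0.204, 0.979, -0.0, 0.0]
contact_force: [0.7, -0.3, 2.7]
opening: 0.147
finger_force: 78.1
```

```bash
python3 st.py
```

```text
19.1 [ 0.4868 -0.2615  0.089 ] yaw 0.4115 T [ 0.05   0.03  -0.009] F [ 0.7 -0.3  2.7] q6 -2.659 e6 -0.003 0.14684574433542974
```

send_rows(moves="0 0 0.015 0 0 0 -1;0 0 0.03 0 0 0 -1;0 0 0.045 0 0 0 -1;0 0 0.06 0 0 0 -1;0 0 0.075 0 0 0 -1;0 0 0.09 0 0 0 -1;0 0 0.1 0 0 0 -1;0 0 0.1 0 0 0 -1")

```text
time: 20.1
eef_pos: [0.4868, -0.2624, 0.089]
tcp_rot: [0.108, 0.994, -0.001, 0.001]
contact_force: [-0.6, -3.4, 0.3]
opening: 0.145
finger_force: 78.1
```

```bash
python3 st.py
```

```text
20.1 [ 0.4868 -0.2624  0.089 ] yaw -0.2156 T [-0.635  0.046  0.047] F [-0.6 -3.4  0.3] q6 -2.031 e6 0.114 0.14473686206902417
```

send_rows(moves="0 0 0.008 0 0 0 -1;0 0 0.008 0 0 0 -1")

```text
time: 20.35
eef_pos: [0.4868, -0.2624, 0.089]
tcp_rot: [0.132, 0.991, -0.001, 0.001]
contact_force: [-1.1, -4.3, 0.3]
opening: 0.145
finger_force: 78.1
```

```bash
python3 st.py
```

```text
20.35 [ 0.4868 -0.2624  0.089 ] yaw -0.2652 T [-0.859  0.127  0.   ] F [-1.1 -4.3  0.3] q6 -1.982 e6 0.105 0.1449232537138717
```

send_rows(moves="0 0 0.008 0 0 0 -1;0 0 0.008 0 0 0 -1")

```text
time: 20.6
eef_pos: [0.4868, -0.2624, 0.089]
tcp_rot: [0.157, 0.988, -0.001, 0.001]
contact_force: [-0.5, -5.2, 0.9]
opening: 0.149
finger_force: 78.1
```

```bash
python3 st.py
```

```text
20.6 [ 0.4868 -0.2624  0.089 ] yaw -0.3152 T [-0.99   0.091  0.001] F [-0.5 -5.2  0.9] q6 -1.932 e6 0.096 0.14853776506993366
```

send_rows(moves="0 0 0.008 0 0 0 -1;0 0 0.008 0 0 0 -1")

```text
time: 20.85
eef_pos: [0.4868, -0.2621, 0.089]
tcp_rot: [0.181, 0.983, -0.001, 0.001]
contact_force: [-1.3, -5.2, 1.2]
opening: 0.144
finger_force: 78.2
```

```bash
python3 st.py
```

```text
20.85 [ 0.4868 -0.2621  0.089 ] yaw -0.3647 T [-0.979  0.022  0.237] F [-1.3 -5.2  1.2] q6 -1.882 e6 0.287 0.14435174714854818
```

send_rows(moves="0 0 0.004 0 0 0 -1;0 0 0.004 0 0 0 -1")

```text
time: 21.1
eef_pos: [0.4868, -0.2617, 0.0889]
tcp_rot: [0.195, 0.981, -0.001, 0.0]
contact_force: [0.1, -5.0, 1.8]
opening: 0.145
finger_force: 78.3
```

```bash
python3 st.py
```

```text
21.1 [ 0.4868 -0.2617  0.0889] yaw -0.3916 T [-0.918  0.1    0.332] F [ 0.1 -5.   1.8] q6 -1.855 e6 0.338 0.145146910750031
```

send_rows(moves="0 0 0.004 0 0 0 -1;0 0 0.004 0 0 0 -1")

```text
time: 21.35
eef_pos: [0.4868, -0.2617, 0.089]
tcp_rot: [0.207, 0.978, -0.001, 0.0]
contact_force: [0.6, -5.5, 2.5]
opening: 0.144
finger_force: 78.4
```

```bash
python3 st.py
```

```text
21.35 [ 0.4868 -0.2617  0.089 ] yaw -0.4163 T [-0.999  0.036  0.459] F [ 0.6 -5.5  2.5] q6 -1.831 e6 0.402 0.1444619896719981
```

send_rows(moves="0 0 0.004 0 0 0 -1;0 0 0.004 0 0 0 -1")

```text
time: 21.6
eef_pos: [0.4868, -0.2618, 0.089]
tcp_rot: [0.219, 0.976, -0.001, 0.0]
contact_force: [0.5, -6.2, 1.4]
opening: 0.146
finger_force: 78.4
```

```bash
python3 st.py
```

```text
21.6 [ 0.4868 -0.2618  0.089 ] yaw -0.4412 T [-0.99   0.1    0.417] F [ 0.5 -6.2  1.4] q6 -1.806 e6 0.432 0.14608260738491155
```

send_rows(moves="0 0 0.004 0 0 0 -1;0 0 0.004 0 0 0 -1")

```text
time: 21.85
eef_pos: [0.4868, -0.2618, 0.0889]
tcp_rot: [0.231, 0.973, -0.001, 0.0]
contact_force: [-1.0, -5.1, 2.6]
opening: 0.147
finger_force: 78.4
```

```bash
python3 st.py
```

```text
21.85 [ 0.4868 -0.2618  0.0889] yaw -0.4664 T [-0.968  0.02   0.344] F [-1.  -5.1  2.6] q6 -1.78 e6 0.412 0.14743598947172887
```

send_rows(moves="0 0 0.004 0 0 0 -1;0 0 0.004 0 0 0 -1")

```text
time: 22.1
eef_pos: [0.4867, -0.2619, 0.0889]
tcp_rot: [0.243, 0.97, -0.001, 0.0]
contact_force: [0.9, -5.2, 2.6]
opening: 0.146
finger_force: 78.4
```

```bash
python3 st.py
```

```text
22.1 [ 0.4867 -0.2619  0.0889] yaw -0.4919 T [-1.041  0.046  0.314] F [ 0.9 -5.2  2.6] q6 -1.755 e6 0.331 0.14587744859969104
```

send_rows(moves="0 0 0.004 0 0 0 -1;0 0 0.004 0 0 0 -1")

```text
time: 22.35
eef_pos: [0.4867, -0.2619, 0.0889]
tcp_rot: [0.256, 0.967, -0.001, 0.0]
contact_force: [-1.2, -5.9, 2.1]
opening: 0.15
finger_force: 78.3
```

```bash
python3 st.py
```

```text
22.35 [ 0.4867 -0.2619  0.0889] yaw -0.5178 T [-1.053  0.109  0.178] F [-1.2 -5.9  2.1] q6 -1.729 e6 0.188 0.1496732547391532
```

send_rows(moves="0 0 0.004 0 0 0 -1;0 0 0.008 0 0 0 -1;0 0 0.008 0 0 0 -1")

```text
time: 22.72
eef_pos: [0.4867, -0.262, 0.089]
tcp_rot: [0.281, 0.96, -0.001, 0.001]
contact_force: [-0.7, -6.3, 2.3]
opening: 0.147
finger_force: 78.3
```

```bash
python3 st.py
```

```text
22.725 [ 0.4867 -0.262   0.089 ] yaw -0.5694 T [-1.116  0.162 -0.083] F [-0.7 -6.3  2.3] q6 -1.678 e6 -0.041 0.14731701894032606
```

send_rows(moves="0 0 0.004 0 0 0 -1;0 0 0.008 0 0 0 -1;0 0 0.008 0 0 0 -1")

```text
time: 23.1
eef_pos: [0.4866, -0.262, 0.0889]
tcp_rot: [0.305, 0.952, -0.001, 0.0]
contact_force: [-0.7, -6.4, 1.9]
opening: 0.146
finger_force: 78.3
```

```bash
python3 st.py
```

```text
23.1 [ 0.4866 -0.262   0.0889] yaw -0.619 T [-1.141  0.178  0.026] F [-0.7 -6.4  1.9] q6 -1.628 e6 0.078 0.1460353442976317
```

send_rows(moves="0 0 0.004 0 0 0 -1;0 0 0.008 0 0 0 -1;0 0 0.008 0 0 0 -1")

```text
time: 23.48
eef_pos: [0.4866, -0.2621, 0.089]
tcp_rot: [0.328, 0.945, -0.001, 0.0]
contact_force: [-1.2, -6.4, 2.4]
opening: 0.146
finger_force: 78.3
```

```bash
python3 st.py
```

```text
23.475 [ 0.4866 -0.2621  0.089 ] yaw -0.6693 T [-1.202  0.196  0.06 ] F [-1.2 -6.4  2.4] q6 -1.578 e6 0.075 0.14609201189150778
```

send_rows(moves="0 0 0 0 0 0 -0.3;0 0 0 0 0 0 0;0 0 0 0 0 0 0;0 0 0 0 0 -0.1 0;0 0 0 0 0 -0.3 0;0 0 0 0 0 -0.5 0;0 0 0 0.2 0 -0.6 0.5;0 0 0 0.2 0 -0.6 0.5;0 0 0 0.2 0 -0.6 0.5")

```text
time: 24.6
eef_pos: [0.4551, -0.2362, 0.208]
tcp_rot: [0.328, 0.945, 0.0, -0.0]
contact_force: [-0.8, -0.2, 0.1]
opening: 0.752
finger_force: 0.0
```

```bash
python3 st.py; python3 look.py wrist w7; python3 look.py side d7;python3 - <<'E'
from h import *
a=load("w7.npz")["image"][:,:,::-1];d=load("d7.npz")["image"][:,:,::-1]
cv2.imwrite("pics/m7.png",np.hstack([cv2.resize(a,(400,300)),cv2.resize(d[205:280,180:280],(400,300),interpolation=cv2.INTER_CUBIC)]))
E
```

```text
24.6 [ 0.4551 -0.2362  0.208 ] yaw -0.6691 T [-0.037  0.008  0.012] F [-0.8 -0.2  0.1] q6 -1.579 e6 0.0 0.751757231433006
24.65 [ 0.4551 -0.2363  0.2076] [[-0.784, 0.62, -0.001], [0.62, 0.784, 0.001], [0.001, 0.0, -1.0]] [-0.68 -0.04  2.01  0.    1.18 -1.58] [-0.1  0.3 -0.4] 0.748070934756928
58.24037792979756 [[0.62, -0.741, -0.256, 0.39], [0.784, 0.587, 0.202, -0.184], [0.0, -0.326, 0.945, 0.337], [0.0, 0.0, 0.0, 1.0]]
24.7 [ 0.4551 -0.2364  0.2074] [[-0.784, 0.62, -0.001], [0.62, 0.784, 0.001], [0.002, 0.0, -1.0]] [-0.68 -0.04  2.01  0.    1.18 -1.58] [0.5 1.1 0.3] 0.7489595596392911
46.27101259776135 [[0.986, 0.103, -0.131, 0.408], [-0.166, 0.543, -0.823, -1.168], [-0.014, 0.833, 0.553, 0.786], [0.0, 0.0, 0.0, 1.0]]
```

View pics/m7.png

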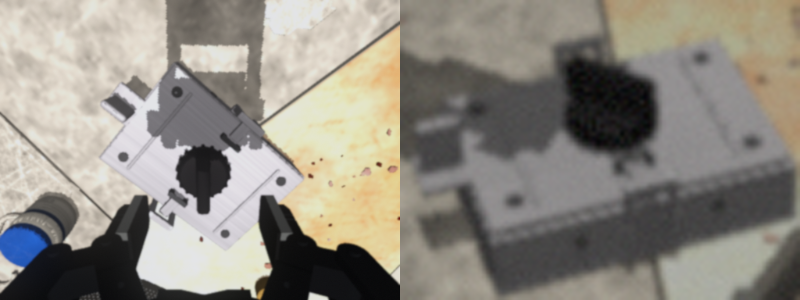

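The lid lies flat and seated on the box (wrist panel, lid centre near (205,165)), and the knob has stayed where I turned it. The torque peaked at about 0.43 N m, fell through zero, then went back to light turning, which fits one click.

```bash
python3 -c "
from plant import ctrl
print(ctrl.sign_off())"
```

```text
the job is handed in; nothing more can be done
None
```

I handed the job in at about 24.7 s: the lid is seated flat on the box, the gripper is clear, and I never touched the jar, tub or weight. The single click is inferred from the torque trace, since the clutch slip can't be read directly, and the hand-in gave no verdict.

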